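# Load a bearing into the test station by feel

### The job

Lay the bearing from the round blue mat flat in the open bay of the bearing test station and let go of it. Then push it with the station's red-handled pusher through the yellow flap until you feel it come fully home against the hidden stop under the green hood, without ramming the stop. Finally draw the pusher all the way back so that the bearing stays seated behind the closed flap.

Things in the scene. Friction and masses are not known exactly. Their poses are not given: they have to be found in the camera images.
- bearing: The sealed ball bearing to load: a grey steel ring 62 mm outside diameter, 30 mm bore, 16 mm high, about 0.2 kg, lying flat on the blue mat. Origin: centre of its underside; z is its axis, up. Another bearing on the table is not part of the job.
- mat: Round blue mat, 90 mm diameter, 3 mm thick, fixed. Origin: centre of its underside.
- station: Bearing test station, fixed: aluminium plate 112 mm wide (x), y -320 to +210 mm, 6 mm thick (its top is the lane floor). Along its +y, the loading direction: pusher track (y -308 to -135), open bay (to 0), green hood (0 to 205; 81 mm wide, 51 mm high). Origin: underside of the plate, on the lane's centre line at the hood's mouth; z up.
- bay (a point): Centre of the loading bay on the lane floor, 70 mm before the hood's mouth; axes as the station. Lay the bearing here. Side rails 84 mm apart, 8 mm high, funnel to 67 mm over the last 50 mm before the hood, so a pushed bearing centres itself. Along the lane the bay is open: 39 mm from a centred bearing to the flap and to the pusher's end at home.
- handle (a point): Centre of the top of the pusher's upright red handle: a round post 20 mm in diameter, its top 78 mm above the table, free from 26 mm above the table up to the top; moves with the pusher. Axes as the station's: push along +y, draw back along -y.
- pusher (a joint): Pusher slide, m: 0 drawn fully back, up to 0.245 pushed in along the station's +y. At 0 the end of its bar (16 mm wide, 12 mm high) is 140 mm before the hood's mouth; at a seated bearing it reads 0.170 to 0.230. It stays where it is left (about 1 N of friction) and is not attached to the bearing.
- flap (a joint): Yellow flap in the hood's mouth, rad: hinged along its upper edge, 0 hanging shut, up to 1.5 swung inward along +y. The bearing pushes it open; it falls shut by itself once the bearing has passed. It has a notch for the pusher's bar.
- plunger (a joint): Small sensing plunger standing 7 mm out of the hidden stop's face, m: 0 out (no bearing there), 0.007 pressed flush (bearing seated on the block). It takes only about 0.4 N, hardly felt.
- buffer (a joint): How far the hidden stop's rubber-faced block is pushed in against its spring, m: 0 at rest, 0.02 at its end; the spring takes 1.5 N per mm. More than 0.009 counts as rammed.
- mouth (a point): Centre of the hood's mouth on the lane floor; axes as the station. The stop under the hood is out of sight and its depth is unknown: a seated bearing's leading edge lies 92 to 152 mm beyond the mouth. Sliding pusher and bearing up to there takes about 2 to 5 N; then the resistance climbs.
Mind the look-alikes: they are no part of the job. Leave any orange or turquoise look-alike of the bearing alone.

How it is judged (in metres and radians):
On the way, in this order (a step that is already met when the one before it is completed fails the run):
1. the bearing lies flat in the bay, let go (distance between bearing and bay below 0.03 m and z of bearing in the frame of bay below 0.004 m and angle between bearing's own z axis and vertical below 0.12 rad and contact force between the fingers and bearing below 0.1 N), for 0.2 s.
2. the pusher drives the bearing through the flap, which swings open (value of joint flap above 0.3 rad and value of joint pusher above 0.06 m and y of bearing in the frame of station above -0.03 m), for 0.1 s.
3. the bearing is pushed home against the hidden stop (value of joint plunger above 0.0055 m and value of joint pusher above 0.15 m), for 0.2 s.
At the end, for the whole second after the job is handed in: The bearing lies flat and at rest under the hood against the stop (plunger pressed at least 5.5 of its 7 mm), the flap hangs shut (within 0.1 rad) and the pusher is drawn back to within 12 mm of its end (value of joint plunger above 0.0055 m and value of joint flap below 0.1 rad and value of joint pusher below 0.012 m and y of bearing in the frame of station above 0.045 m and angle between bearing's own z axis and vertical below 0.12 rad and linear speed of bearing below 0.01 m/s); the robot touches nothing.
It fails at once if the hidden stop is rammed: its block driven in more than 9 mm (value of joint buffer above 0.009 m).
It also fails if it takes over 67 s, if anything falls off the work surface, if the arm or the gripper's body presses on something with over 40 N, if the wrist force passes 120 N, or if a joint passes its speed limit or range.

### The arm

A 6-joint arm with a two-finger parallel gripper is mounted at the origin on a cart in front of the work surface, level with it; the furniture and walls round the work are solid. World frame = base frame: x ahead of the robot, y to its left, z up, the work surface at z = 0. Lengths are in mm, angles in rad, forces in N, time in s.
With the tool pointing down it reaches from about 350 to 875 mm from the base axis. Payload 4.2 kg.
Tool frame: the origin (TCP) lies midway between the tips of the shut fingers; the grasp point (between the pads) lies 19 mm behind it; z points along the fingers, y is the line along which they close (so a half turn about z gives the same grasp; the last joint's range is limited). The gripper opens to 85 mm and grips with 20 to 120 N. Pads are 22 mm wide; open, the fingers measure 114 mm over their backs; the gripper's body (76 mm by 85 mm) begins 54 mm behind the grasp point. The pads swing forward as they close: fully open they stand 13 mm farther back than shut.
Start: joints at [1.564, 0.385, 0.008, 0, -1.194, -0.259], TCP at [164.144, 603.039, 231.312] pointing down, gripper open.
Joint ranges: [-3.14, 3.14], [-1.21, 2.06], [-1.07, 1.41], [-3.16, 2.05], [-2.99, -0.16], [-3.1, 3.1]. Speed limits (rad/s): [2.79, 2.79, 3.14, 3.14, 3.14, 3.14].

### API

Orientations are given as a unit quaternion [x, y, z, w].
In Python, from bench import read_state, get_image, job_done gives the robot as it stands.
- The arm moves only by the shell command python3 -m jog 'ROWS'. ROWS is JSON, a list of rows, each a list of 3 entries, a list of its own where there are three numbers: the shift along the world's x, y, z scaled (see below), then the turn, a rotation vector about the world's x, y, z scaled (see below), then the gripper's target within -1 to 1 (shut at 1, half-way at 0, fully open at -1). In form: [[[x, y, z], [wx, wy, wz], claw], ...]. A call has 1 to 20 rows; each row is the pose to reach, as a shift and turn from the pose commanded when the call began; what a row does not reach only later rows make up. The controller multiplies each number of a shift by 10 cm and each number of a turn by 120 degrees. A row lasts 1/10 s, in which the tool goes at most 50 mm and 8.59 degrees, less where a joint would pass 70% of its speed; a pose out of reach is approached as far as the arm can. A call with a number of a shift or a turn outside -1 to 1 is refused whole. A call with a gripper value outside its range is refused whole. The fingers move at their own pace and stop on an object; the grip force is fixed at half the most. Time passes only in rows, so rows that repeat a pose let the fingers close. It gives the time, the measured TCP pose, the force, the opening and the grip force at its end, in the units of the state.
- read_state(): the state, without advancing time (a new reading comes with each control period).
- get_image(name): name is "scene" or "top"; returns a dict with "frame" (480x640x3 uint8, red, green, blue), "range_z" (480x640 float32, mm along the optical axis (not along the pixel's ray), 0 where there is no reading), "fx", "fy", "cx", "cy" (pixels), "R" (3x3) and "t" (3): a world point X has camera coordinates R X + t. Camera axes: x right, y down, z forward; pixel columns grow to the right and rows downward; lengths in mm; the calibration is good to about 2 mm. A picture is of the moment at which its call begins.
- job_done(): hands the job in; it is judged then, once.
The state is a dict: "clock": time; "joints": joint angles; "joint_vel": joint speeds; "joint_efforts": joint torques, N m; "position": TCP position; "ee_rot": TCP orientation; "contact_force": force on the tool from outside, world axes, zero at the start; "wrist_torque": the same for the moment, N m; "gripper_width": finger opening in mm; "grasp_force": force on a finger pad.
Only numpy, scipy, OpenCV 4.12 (cv2) and the standard library are available. Lean on these libraries where they do the work, as an engineer would, in place of code of your own. Each camera call takes 0.05 s, during which the arm holds its last target. There are 200 camera calls.

## Working session

There is one attempt and no reset: what is moved stays moved. The work goes in short steps, Python scripts to look and compute and a shell command to move; the robot and the scene stay as the last step left them, time stands still between calls to the robot, and variables do not carry over. Pictures are saved under pics/ and viewed, at most 10 in all, crops included, and the job is handed in when it is done.

```bash
mkdir -p pics; cat > h.py <<'E'
import numpy as np,cv2
from bench import *
def snap(n,f):
    d=get_image(n); cv2.imwrite('pics/'+f,d['frame'][:,:,::-1]); np.savez('pics/'+f+'.npz',**d); return d
def px(d,u,v,z=None):
    R=np.array(d['R']);t=np.array(d['t']);r=np.array([(u-d['cx'])/d['fx'],(v-d['cy'])/d['fy'],1.])
    if z is None: return R.T@(r*float(d['range_z'][int(v),int(u)])-t)
    o=-R.T@t;w=R.T@r; return o+w*(z-o[2])/w[2]
E
python3 - <<'E'
from h import *
for n in('scene','top'): snap(n,n+'0.png')
s=read_state();print(s['clock'],s['ee_rot'],s['position'],s['gripper_width'])
E
```

```text
0.1 [ 9.91172473e-01 -1.32575007e-01 -8.54846605e-05  9.94853376e-04] [164.00449802 602.54731867 230.31699395] 85.116957988475
```

View pics/top0.png

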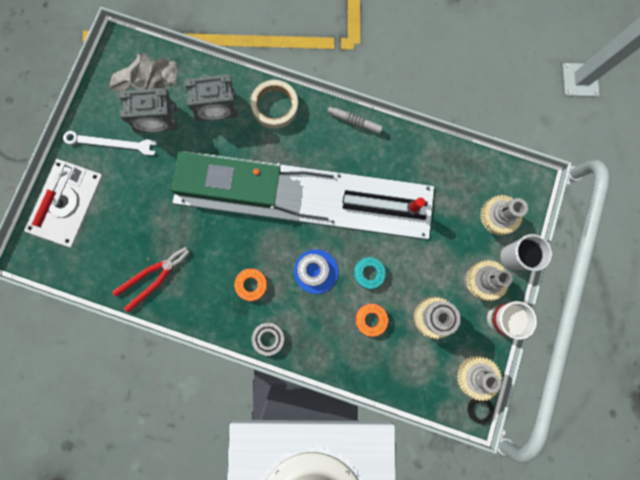

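View pics/scene0.png

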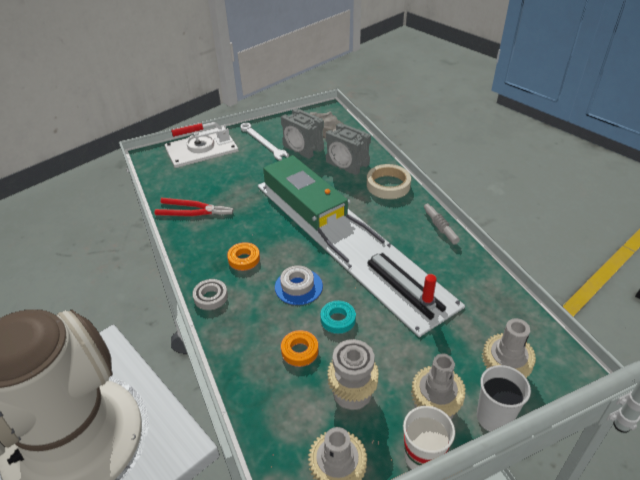

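The top view shows the bearing on the mat at about (314,270). The station's hood is on the left (175–280, 155–205), and its red handle is at about (420,204). The orange and turquoise decoys lie nearby.

```bash
python3 - <<'E'
from h import *
d=dict(np.load('pics/top0.png.npz'))
f=d['frame'][:,:,::-1]
cv2.imwrite('pics/c1.png',cv2.resize(f[145:295,165:445].copy(),None,fx=2.85,fy=2.85,interpolation=cv2.INTER_CUBIC))
hsv=cv2.cvtColor(f,cv2.COLOR_BGR2HSV).astype(int)
ys,xs=np.nonzero((abs(hsv[...,0]-112)<12)&(hsv[...,1]>170)&(hsv[...,2]>100)&(np.indices(hsv.shape[:2])[0]>230)&(np.indices(hsv.shape[:2])[0]<310))
c=cv2.minEnclosingCircle(np.c_[xs,ys].astype(np.float32));print('mat',c,px(d,*c[0],3))
for u,v in[(302,269),(324,271),(313,259)]: print(px(d,u,v))
r=((hsv[...,0]<6)|(hsv[...,0]>174))&(hsv[...,1]>150);r[:,:400]=0;r[:190]=0;r[220:]=0;r[:,440:]=0
ys,xs=np.nonzero(r)
P=np.array([px(d,u,v) for u,v in zip(xs,ys)]);print(P[P[:,2]>70].round(),P[:,2].max())
# plate: points with height 3..9 near
R=d['R'];t=d['t'];v,u=np.indices((480,640));zz=d['range_z']
X=(np.stack([(u-d['cx'])/d['fx']*zz,(v-d['cy'])/d['fy']*zz,zz],-1)-t)@R
np.save('pics/X.npy',X)
for a,b in[(178,155),(172,204),(434,184),(430,238)]: print(px(d,a,b,6).round(1))
m=(X[...,2]>44)&(X[...,2]<58)&(u>165)&(u<290)&(v>140)&(v<215)
rc=cv2.minAreaRect(X[m][:,:2].astype(np.float32));print('hood',rc,cv2.boxPoints(rc))
m=(X[...,2]>3)&(X[...,2]<60)&(u>165)&(u<445)&(v>145)&(v<245)&(X[...,0]>0)
rc=cv2.minAreaRect(X[m][:,:2].astype(np.float32));print('plate',rc,cv2.boxPoints(rc))
m=(X[...,2]>14)&(X[...,2]<24)&(abs(u-314)<30)&(abs(v-269)<30)
print('bearing',cv2.minEnclosingCircle(X[m][:,:2].astype(np.float32)),X[m].mean(0))
E
```

```text
mat ((315.6190490722656, 271.3809509277344), 22.107084274291992) [443.36442068  -1.68453358   3.        ]
[446.59549183  26.05229676  17.11292116]
[443.06507664 -17.55760852  21.09124046]
[466.77705939   4.4839834   18.73685431]
[[ 581. -195.   78.]
 [ 581. -196.   82.]
 [ 581. -199.   79.]
 [ 579. -191.   80.]
 [ 580. -193.   78.]
 [ 579. -195.   78.]
 [ 580. -197.   78.]
 [ 579. -198.   80.]
 [ 580. -201.   77.]
 [ 577. -189.   78.]
 [ 578. -191.   77.]
 [ 577. -193.   78.]
 [ 577. -195.   79.]
 [ 577. -196.   79.]
 [ 578. -199.   78.]
 [ 578. -200.   78.]
 [ 578. -203.   76.]
 [ 576. -188.   74.]
 [ 576. -189.   78.]
 [ 575. -190.   80.]
 [ 576. -193.   76.]
 [ 576. -195.   78.]
 [ 576. -196.   79.]
 [ 576. -199.   77.]
 [ 576. -201.   76.]
 [ 575. -202.   80.]
 [ 577. -205.   75.]
 [ 575. -188.   73.]
 [ 574. -190.   74.]
 [ 573. -191.   79.]
 [ 573. -192.   79.]
 [ 573. -194.   81.]
 [ 574. -197.   77.]
 [ 574. -199.   77.]
 [ 574. -201.   77.]
 [ 574. -202.   79.]
 [ 573. -204.   79.]
 [ 574. -206.   79.]
 [ 573. -189.   71.]
 [ 572. -189.   76.]
 [ 572. -191.   77.]
 [ 572. -1
[... 470 characters left out ...]
.]
 [ 568. -203.   77.]
 [ 567. -196.   73.]
 [ 566. -197.   76.]
 [ 566. -199.   76.]] 81.76936298492198
[680.2 287.9   6. ]
[575.8 294.    6. ]
[ 629.6 -246.6    6. ]
[ 515.4 -235.1    6. ]
hood ((621.641357421875, 180.11648559570312), (205.10324096679688, 89.12335205078125), 82.79849243164062) [[564.57544  83.96008]
 [652.9957   72.78763]
 [678.7073  276.2729 ]
 [590.287   287.44534]]
plate ((602.3654174804688, 18.6614990234375), (209.55859375, 582.93603515625), 1.3527812957763672) [[ 490.73428  307.57462]
 [ 504.49637 -275.19894]
 [ 713.9966  -270.25162]
 [ 700.2345   312.52194]]
bearing ((447.0313720703125, 4.620367050170898), 30.933725357055664) [446.90922984   4.65447336  18.66868001]
```

View pics/c1.png

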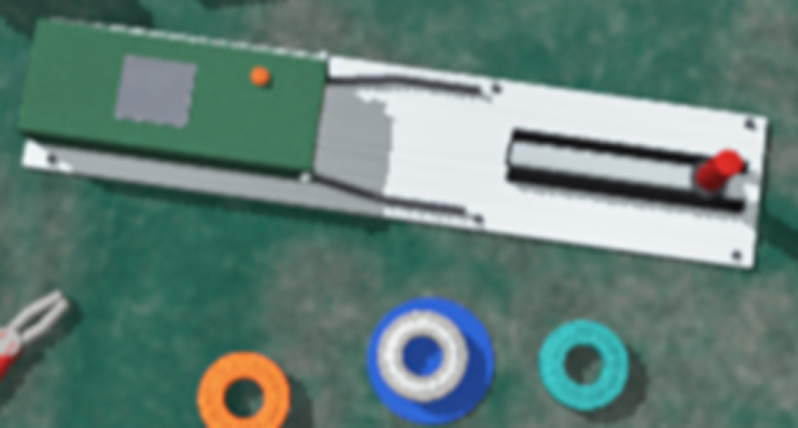

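The crop shows the plate's right end corners at (768,117) and (752,268), the hood mouth edge from (327,60) to (312,178), and the bearing centred at (422,355). The fits agree with the given sizes:

| Point | World position (mm) |
|---|---|
| Bearing | (447, 4.6), radius 31 |
| Mouth | ≈ (609, 77.5) |
| Bay | ≈ (601, 8) |
| Handle | ≈ (574, -197) |

The lane direction is about (0.114, 0.9935). I'm moving above the bearing with the fingers closing along the lane.

```bash
J="python3 -m jog"
python3 -m jog '[[[0.24,-0.5,-0.1],[0,0,0.035],-1],[[0.47,-1,-0.2],[0,0,0.072],-1]]' >/dev/null
python3 -m jog '[[[0.24,-0.5,-0.1],[0,0,0],-1],[[0.47,-1,-0.2],[0,0,0],-1]]' >/dev/null
python3 -m jog '[[[0.24,-0.5,-0.1],[0,0,0],-1],[[0.47,-1,-0.2],[0,0,0],-1]]'
python3 -m jog '[[[0.24,-0.5,-0.1],[0,0,0],-1],[[0.47,-1,-0.2],[0,0,0],-1]]' >/dev/null
python3 -m jog '[[[0.24,-0.5,-0.1],[0,0,0],-1],[[0.47,-1,-0.2],[0,0,0],-1]]' >/dev/null
python3 -m jog '[[[0.24,-0.5,-0.1],[0,0,0],-1],[[0.47,-0.98,-0.2],[0,0,0],-1],[[0.47,-0.98,-0.2],[0,0,0],-1],[[0.47,-0.98,-0.2],[0,0,0],-1],[[0.47,-0.98,-0.2],[0,0,0],-1]]'
python3 - <<'E'
from h import *
s=read_state();print(s['clock'],s['ee_rot'],s['position'],s['contact_force'])
d=snap('scene','s1.png')
cv2.imwrite('pics/s1c.png',cv2.resize(d['frame'][180:340,190:470,::-1],None,fx=2.8,fy=2.8,interpolation=cv2.INTER_CUBIC))
E
```

```text
clock: 0.7
position: [290.2, 333.9, 177.4]
ee_rot: [0.998, -0.057, -0.0, 0.0]
contact_force: [0.9, -0.2, 0.1]
gripper_width: 85.6
grasp_force: 0.0
clock: 1.6
position: [420.7, 60.3, 122.3]
ee_rot: [0.998, -0.058, -0.0, -0.0]
contact_force: [0.3, 0.5, 0.2]
gripper_width: 85.2
grasp_force: 0.0
1.6 [ 9.98343210e-01 -5.75398411e-02 -1.08907940e-05 -3.21235794e-05] [420.7003682   60.26007187 122.30288607] [0.27290526 0.50684162 0.17114898]
```

View pics/s1c.png

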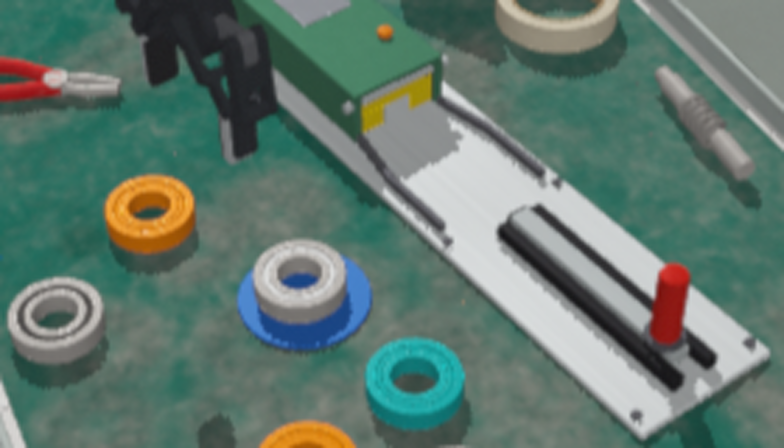

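The crop shows the bearing on its mat at (300,280) and the gripper still short at (190,80), because the moves were clamped. I'm correcting from the measured pose.

```bash
python3 -m jog '[[[0.26,-0.56,-0.2],[0,0,0],-1],[[0.26,-0.56,-0.2],[0,0,0],-1],[[0.26,-0.56,-0.5],[0,0,0],-1],[[0.26,-0.56,-0.7],[0,0,0],-1],[[0.26,-0.56,-0.7],[0,0,0],-1],[[0.26,-0.56,-0.7],[0,0,0],-1],[[0.26,-0.56,-0.7],[0,0,0],-1]]'
```

```text
clock: 2.35
position: [447.7, 5.1, 53.5]
ee_rot: [0.998, -0.056, 0.001, -0.0]
contact_force: [0.6, -0.5, 0.3]
gripper_width: 85.6
grasp_force: 0.0
```

Next I descend to TCP z ≈ 0 and close, with the shift split so I can check the force.

```bash
python3 -m jog '[[[0,0,-0.2],[0,0,0],-1],[[0,0,-0.4],[0,0,0],-1],[[0,0,-0.5],[0,0,0],-1],[[0,0,-0.52],[0,0,0],-1],[[0,0,-0.52],[0,0,0],-1],[[0,0,-0.52],[0,0,0],-1]]'
python3 -m jog '[[[0,0,0],[0,0,0],1],[[0,0,0],[0,0,0],1],[[0,0,0],[0,0,0],1],[[0,0,0],[0,0,0],1],[[0,0,0],[0,0,0],1],[[0,0,0],[0,0,0],1],[[0,0,0],[0,0,0],1],[[0,0,0],[0,0,0],1]]'
```

```text
clock: 2.95
position: [447.5, 4.2, 1.1]
ee_rot: [0.998, -0.057, 0.001, -0.0]
contact_force: [0.1, -0.4, 0.1]
gripper_width: 85.4
grasp_force: 0.0
clock: 3.75
position: [447.2, 4.0, 1.5]
ee_rot: [0.998, -0.057, 0.001, -0.0]
contact_force: [-2.3, 0.3, 8.9]
gripper_width: 58.7
grasp_force: 63.2
```

```bash
python3 -m jog '[[[0,0,0.2],[0,0,0],1],[[0,0,0.5],[0,0,0],1],[[0,0,0.5],[0,0,0],1],[[0,0,0.5],[0,0,0],1],[[0,0,0.5],[0,0,0],1]]'
python3 - <<'E'
from h import *
d=snap('scene','s2.png')
cv2.imwrite('pics/s2c.png',cv2.resize(d['frame'][190:330,220:400,::-1],None,fx=4,fy=4,interpolation=cv2.INTER_CUBIC))
E
```

```text
clock: 4.25
position: [445.8, 3.6, 49.5]
ee_rot: [0.998, -0.058, -0.001, 0.0]
contact_force: [0.0, -0.6, -1.7]
gripper_width: 58.7
grasp_force: 66.5
```

View pics/s2c.png

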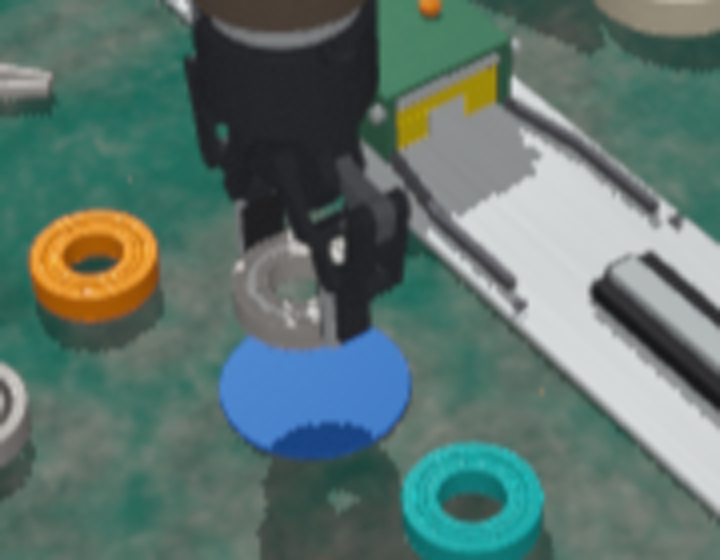

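The bearing is held level at (290,285) and clear of the mat. Next I carry it over the bay.

```bash
python3 -m jog '[[[0.3,0.01,0],[0,0,0],1],[[0.6,0.02,0],[0,0,0],1],[[0.9,0.02,0],[0,0,0],1],[[0.9,0.02,0],[0,0,0],1]]' >/dev/null
python3 -m jog '[[[0.3,0.02,0],[0,0,0],1],[[0.6,0.02,0],[0,0,0],1],[[0.64,0.02,0],[0,0,0],1],[[0.64,0.02,0],[0,0,0],1],[[0.64,0.02,0],[0,0,0],1]]'
python3 - <<'E'
from h import *
d=snap('scene','s3.png')
cv2.imwrite('pics/s3c.png',cv2.resize(d['frame'][170:310,270:450,::-1],None,fx=4,fy=4,interpolation=cv2.INTER_CUBIC))
E
```

```text
clock: 5.2
position: [598.8, 7.6, 49.1]
ee_rot: [0.998, -0.058, -0.002, 0.0]
contact_force: [-0.1, 0.1, -2.1]
gripper_width: 58.6
grasp_force: 66.5
```

View pics/s3c.png

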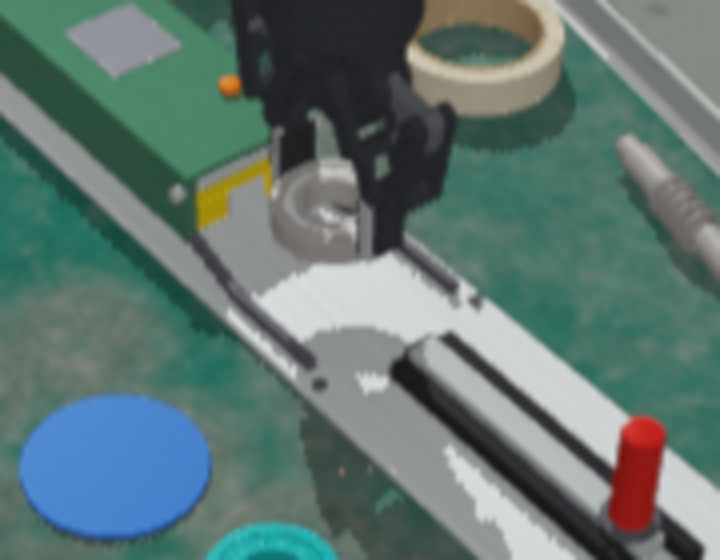

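The bearing hangs centred over the lane at (325,210), between the flap and the pusher end. I'm lowering it.

```bash
python3 -m jog '[[[0.02,0,-0.2],[0,0,0],1],[[0.02,0,-0.35],[0,0,0],1],[[0.02,0,-0.42],[0,0,0],1],[[0.02,0,-0.44],[0,0,0],1],[[0.02,0,-0.44],[0,0,0],1],[[0.02,0,-0.44],[0,0,0],1]]'
```

```text
clock: 5.85
position: [603.2, 8.1, 7.1]
ee_rot: [0.998, -0.057, 0.001, -0.0]
contact_force: [0.8, 0.4, -1.5]
gripper_width: 58.5
grasp_force: 66.5
```

```bash
python3 -m jog '[[[-0.01,0,-0.01],[0,0,0],1],[[-0.01,0,-0.02],[0,0,0],1],[[-0.01,0,-0.03],[0,0,0],1],[[-0.01,0,-0.03],[0,0,0],1]]'
```

```text
clock: 6.25
position: [601.9, 8.0, 4.6]
ee_rot: [0.998, -0.057, 0.0, 0.0]
contact_force: [-2.1, 0.3, 5.2]
gripper_width: 58.9
grasp_force: 67.2
```

```bash
python3 -m jog '[[[0,0,0],[0,0,0],-1],[[0,0,0],[0,0,0],-1],[[0,0,0],[0,0,0],-1],[[0,0,0],[0,0,0],-1],[[0,0,0],[0,0,0],-1],[[0,0,0],[0,0,0],-1],[[0,0,0],[0,0,0],-1]]'
python3 -m jog '[[[0,0,0.2],[0,0,0],-1],[[0,0,0.5],[0,0,0],-1],[[0,0,1],[0,0,0],-1],[[0,0,1],[0,0,0],-1],[[0,0,1],[0,0,0],-1],[[0,0,1],[0,0,0],-1]]'
python3 -m jog '[[[0,-0.3,0.5],[0,0,0],-1],[[-0.1,-0.6,0.5],[0,0,0],-1],[[-0.12,-1,0.5],[0,0,0],-1],[[-0.12,-1,0.5],[0,0,0],-1]]'
python3 -m jog '[[[-0.1,-0.5,0],[0,0,0],-1],[[-0.12,-1,0],[0,0,0],-1],[[-0.12,-1,0],[0,0,0],-1],[[-0.12,-1,0],[0,0,0],-1],[[-0.12,-1,0],[0,0,0],-1]]'
python3 - <<'E'
from h import *
d=snap('scene','s4.png');e=snap('top','t4.png')
a=cv2.resize(d['frame'][180:330,300:480,::-1],(480,400),interpolation=cv2.INTER_CUBIC)
b=cv2.resize(e['frame'][140:260,260:450,::-1],(633,400),interpolation=cv2.INTER_CUBIC)[:,:320]
cv2.imwrite('pics/c4.png',np.hstack([a,b]))
E
```

```text
clock: 6.95
position: [601.8, 7.9, 3.2]
ee_rot: [0.998, -0.057, -0.0, 0.0]
contact_force: [0.2, 0.1, 0.9]
gripper_width: 85.7
grasp_force: 0.0
clock: 7.55
position: [600.9, 7.8, 102.5]
ee_rot: [0.998, -0.058, -0.001, 0.0]
contact_force: [0.1, 0.2, -0.9]
gripper_width: 85.6
grasp_force: 0.0
clock: 7.95
position: [588.3, -95.5, 151.9]
ee_rot: [0.998, -0.06, -0.002, 0.0]
contact_force: [0.5, 0.4, 0.8]
gripper_width: 85.3
grasp_force: 0.0
clock: 8.45
position: [577.5, -191.3, 152.1]
ee_rot: [0.998, -0.057, -0.001, -0.0]
contact_force: [0.5, -0.3, 0.2]
gripper_width: 85.5
grasp_force: 0.0
```

View pics/c4.png

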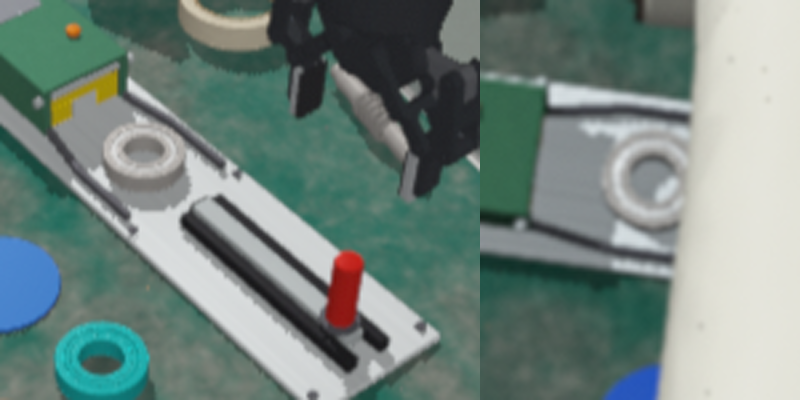

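The bearing lies flat in the bay at (145,155) between the rails. I'm refining the handle position from the scene camera before closing in on it.

```bash
python3 - <<'E'
from h import *
for f in('scene0.png','s4.png'):
    d=dict(np.load('pics/'+f+'.npz'));R=d['R'];t=d['t'];v,u=np.indices((480,640));zz=d['range_z']
    X=(np.stack([(u-d['cx'])/d['fx']*zz,(v-d['cy'])/d['fy']*zz,zz],-1)-t)@R
    h=cv2.cvtColor(d['frame'],cv2.COLOR_RGB2HSV).astype(int)
    m=((h[...,0]<6)|(h[...,0]>174))&(h[...,1]>150)&(abs(X[...,0]-575)<25)&(abs(X[...,1]+197)<25)
    P=X[m];T=P[P[:,2]>75];print('top',len(T),T.mean(0),cv2.minEnclosingCircle(T[:,:2].astype(np.float32)))
    for a,b in((30,50),(50,70)):
        S=P[(P[:,2]>a)&(P[:,2]<b)]
        from scipy.optimize import least_squares
        r=least_squares(lambda c:np.hypot(*(S[:,:2]-c).T)-10,[575,-197],loss='soft_l1');print('side',len(S),r.x)
    B=X[(X[...,2]>19)&(X[...,2]<26)&(np.hypot(X[...,0]-601,X[...,1]-8)<45)&(h[...,1]<60)];
    if len(B)>50:print('bearing',cv2.minEnclosingCircle(B[:,:2].astype(np.float32)),B[:,2].mean())
E
```

```text
top 66 [ 572.12360304 -200.54353857   77.46850588] ((572.6342163085938, -198.77549743652344), 9.746317863464355)
side 79 [ 574.8294947  -198.69038955]
side 80 [ 574.58727377 -198.42788999]
top 62 [ 572.24963951 -200.46236205   77.57156938] ((573.5308837890625, -200.0493927001953), 9.590025901794434)
side 85 [ 574.68706091 -198.66303047]
side 80 [ 574.70862172 -198.46972667]
bearing ((599.479736328125, 6.717103958129883), 32.8863639831543) 21.387236081426135
```

```bash
python3 -m jog '[[[-0.03,-0.07,0],[0,0,0],-1],[[-0.03,-0.07,-0.3],[0,0,0],-1],[[-0.03,-0.07,-0.6],[0,0,0],-1],[[-0.03,-0.07,-0.6],[0,0,0],-1],[[-0.03,-0.07,-0.6],[0,0,0],-1]]'
python3 -m jog '[[[0,0,-0.2],[0,0,0],-1],[[0,0,-0.4],[0,0,0],-1],[[0,0,-0.54],[0,0,0],-1],[[0,0,-0.54],[0,0,0],-1],[[0,0,-0.54],[0,0,0],-1]]'
python3 -m jog '[[[0,0,0],[0,0,0],0.35],[[0,0,0],[0,0,0],0.35],[[0,0,0],[0,0,0],0.35],[[0,0,0],[0,0,0],0.35],[[0,0,0],[0,0,0],0.35],[[0,0,0],[0,0,0],0.35]]'
```

```text
clock: 9.05
position: [575.0, -199.0, 93.6]
ee_rot: [0.998, -0.057, -0.0, 0.0]
contact_force: [-0.1, 0.3, 0.2]
gripper_width: 85.2
grasp_force: 0.0
clock: 9.55
position: [575.7, -199.2, 40.4]
ee_rot: [0.998, -0.057, 0.001, 0.0]
contact_force: [-0.5, -0.2, 0.3]
gripper_width: 85.6
grasp_force: 0.0
clock: 10.15
position: [574.8, -199.1, 39.3]
ee_rot: [0.998, -0.057, 0.0, 0.0]
contact_force: [-0.3, -0.0, -0.2]
gripper_width: 27.6
grasp_force: 0.0
```

```bash
python3 -m jog '[[[0.006,0.05,0],[0,0,0],0.35],[[0.011,0.1,0],[0,0,0],0.35],[[0.017,0.15,0],[0,0,0],0.35],[[0.023,0.2,0],[0,0,0],0.35],[[0.029,0.25,0],[0,0,0],0.35],[[0.034,0.3,0],[0,0,0],0.35],[[0.04,0.35,0],[0,0,0],0.35],[[0.046,0.4,0],[0,0,0],0.35],[[0.052,0.45,0],[0,0,0],0.35],[[0.057,0.5,0],[0,0,0],0.35]]'
python3 -m jog '[[[0.006,0.05,0],[0,0,0],0.35],[[0.011,0.1,0],[0,0,0],0.35],[[0.017,0.15,0],[0,0,0],0.35],[[0.023,0.2,0],[0,0,0],0.35],[[0.029,0.25,0],[0,0,0],0.35],[[0.034,0.3,0],[0,0,0],0.35],[[0.04,0.35,0],[0,0,0],0.35],[[0.046,0.4,0],[0,0,0],0.35],[[0.052,0.45,0],[0,0,0],0.35],[[0.057,0.5,0],[0,0,0],0.35]]'
python3 -m jog '[[[0.006,0.05,0],[0,0,0],0.35],[[0.011,0.1,0],[0,0,0],0.35],[[0.017,0.15,0],[0,0,0],0.35],[[0.023,0.2,0],[0,0,0],0.35],[[0.029,0.25,0],[0,0,0],0.35],[[0.034,0.3,0],[0,0,0],0.35],[[0.04,0.35,0],[0,0,0],0.35],[[0.046,0.4,0],[0,0,0],0.35]]'
```

```text
clock: 11.15
position: [580.8, -148.8, 39.4]
ee_rot: [0.998, -0.057, 0.0, 0.0]
contact_force: [0.8, -2.1, -0.7]
gripper_width: 27.7
grasp_force: 1.2
clock: 12.15
position: [586.3, -98.7, 39.4]
ee_rot: [0.998, -0.057, 0.0, 0.0]
contact_force: [3.0, -3.6, 0.2]
gripper_width: 27.6
grasp_force: 1.3
clock: 12.95
position: [590.8, -58.7, 39.3]
ee_rot: [0.998, -0.057, -0.0, 0.0]
contact_force: [1.2, -3.3, 0.9]
gripper_width: 27.5
grasp_force: 1.3
```

```bash
python3 -m jog '[[[0.005,0.04,0],[0,0,0],0.35],[[0.009,0.08,0],[0,0,0],0.35],[[0.014,0.12,0],[0,0,0],0.35],[[0.018,0.16,0],[0,0,0],0.35],[[0.023,0.2,0],[0,0,0],0.35],[[0.028,0.24,0],[0,0,0],0.35]]' | grep -E "pos|contact"
python3 -m jog '[[[0.002,0.02,0],[0,0,0],0.35],[[0.004,0.03,0],[0,0,0],0.35],[[0.004,0.03,0],[0,0,0],0.35]]' | grep -E "pos|contact"
python3 -m jog '[[[0.002,0.02,0],[0,0,0],0.35],[[0.004,0.03,0],[0,0,0],0.35],[[0.004,0.03,0],[0,0,0],0.35]]' | grep -E "pos|contact"
```

```text
position: [593.5, -34.8, 39.3]
contact_force: [1.5, -2.4, 0.9]
position: [593.4, -31.7, 39.0]
contact_force: [-0.5, 0.6, 0.5]
position: [593.6, -29.0, 39.0]
contact_force: [-0.1, -0.7, 0.4]
```

```bash
python3 -m jog '[[[0.002,0.02,0],[0,0,0],0.35],[[0.005,0.04,0],[0,0,0],0.35]]' | grep -E "pos|contact"
python3 -m jog '[[[0.002,0.02,0],[0,0,0],0.35],[[0.005,0.04,0],[0,0,0],0.35]]' | grep -E "pos|contact"
```

```text
position: [594.1, -25.2, 39.0]
contact_force: [-1.7, -1.7, -0.6]
position: [594.7, -21.0, 39.0]
contact_force: [-1.6, -1.7, -0.3]
```

```bash
python3 -m jog '[[[0.002,0.02,0],[0,0,0],0.35],[[0.004,0.04,0],[0,0,0],0.35]]' | grep -E "pos|contact"
```

```text
position: [595.2, -16.9, 39.0]
contact_force: [-2.1, -1.9, -0.8]
```

```bash
python3 -m jog '[[[0.002,0.02,0],[0,0,0],0.35],[[0.005,0.04,0],[0,0,0],0.35]]' | grep -E "pos|contact"
```

```text
position: [596.1, -12.9, 39.1]
contact_force: [-2.0, -2.4, -1.6]
```

```bash
python3 -m jog '[[[0.002,0.02,0],[0,0,0],0.35],[[0.005,0.04,0],[0,0,0],0.35]]' | grep -E "pos|contact"
```

```text
position: [596.7, -8.9, 39.2]
contact_force: [-2.1, -0.7, -1.4]
```

```bash
python3 -m jog '[[[0.002,0.02,0],[0,0,0],0.35],[[0.004,0.04,0],[0,0,0],0.35]]' | grep -E "pos|contact"
```

```text
position: [597.3, -4.9, 39.2]
contact_force: [-1.5, -2.6, -1.6]
```

```bash
python3 -m jog '[[[0.002,0.015,0],[0,0,0],0.35],[[0.004,0.03,0],[0,0,0],0.35]]' | grep -E "pos|contact"
```

```text
position: [597.6, -1.9, 39.3]
contact_force: [-1.8, -2.3, -1.2]
```

```bash
python3 -m jog '[[[0.002,0.02,0],[0,0,0],0.35],[[0.004,0.035,0],[0,0,0],0.35]]' | grep -E "pos|contact"
```

```text
position: [598.1, 1.6, 39.3]
contact_force: [-1.7, -2.6, -1.0]
```

```bash
python3 -m jog '[[[0.002,0.02,0],[0,0,0],0.35],[[0.004,0.035,0],[0,0,0],0.35]]' | grep -E "pos|contact"
```

```text
position: [598.5, 5.1, 39.3]
contact_force: [-1.2, -3.0, -1.7]
```

```bash
python3 -m jog '[[[0.002,0.015,0],[0,0,0],0.35],[[0.003,0.03,0],[0,0,0],0.35]]' | grep -E "clock|pos|contact"
```

```text
clock: 16.15
position: [598.9, 8.0, 39.3]
contact_force: [-1.0, -2.9, -2.7]
```

```bash
python3 -m jog '[[[0.002,0.01,0],[0,0,0],0.35],[[0.003,0.025,0],[0,0,0],0.35]]' | grep -E "pos|contact"
```

```text
position: [599.2, 10.5, 39.3]
contact_force: [0.3, -3.2, -2.6]
```

```bash
python3 -m jog '[[[0.002,0.015,0],[0,0,0],0.35],[[0.004,0.03,0],[0,0,0],0.35]]' | grep -E "pos|contact"
```

```text
position: [599.5, 13.3, 39.3]
contact_force: [0.7, -6.6, -2.5]
```

```bash
python3 -m jog '[[[0.002,0.015,0],[0,0,0],0.35],[[0.004,0.03,0],[0,0,0],0.35]]' | grep -E "pos|contact"
```

```text
position: [599.7, 15.5, 39.3]
contact_force: [0.7, -8.4, -1.9]
```

The force rose from about 3 N to 8.4 N over 5 mm, so the bearing is home with the block in about 3–4 mm. I'll hold briefly, then draw back.

```bash
python3 -m jog '[[[0,0,0],[0,0,0],0.35],[[0,0,0],[0,0,0],0.35],[[0,0,0],[0,0,0],0.35],[[0,0,0],[0,0,0],0.35]]' | grep -E "clock|pos|contact"
```

```text
clock: 17.15
position: [599.8, 15.6, 39.3]
contact_force: [0.8, -6.3, -2.1]
```

```bash
python3 -m jog '[[[-0.003,-0.02,0],[0,0,0],0.35],[[-0.005,-0.04,0],[0,0,0],0.35],[[-0.007,-0.06,0],[0,0,0],0.35],[[-0.01,-0.08,0],[0,0,0],0.35],[[-0.013,-0.11,0],[0,0,0],0.35],[[-0.018,-0.16,0],[0,0,0],0.35],[[-0.025,-0.22,0],[0,0,0],0.35],[[-0.034,-0.3,0],[0,0,0],0.35],[[-0.046,-0.4,0],[0,0,0],0.35],[[-0.058,-0.5,0],[0,0,0],0.35],[[-0.069,-0.6,0],[0,0,0],0.35],[[-0.081,-0.7,0],[0,0,0],0.35],[[-0.092,-0.8,0],[0,0,0],0.35],[[-0.104,-0.9,0],[0,0,0],0.35],[[-0.115,-1,0],[0,0,0],0.35]]' | grep -E "pos|contact"
python3 -m jog '[[[-0.012,-0.1,0],[0,0,0],0.35],[[-0.023,-0.2,0],[0,0,0],0.35],[[-0.035,-0.3,0],[0,0,0],0.35],[[-0.046,-0.4,0],[0,0,0],0.35],[[-0.058,-0.5,0],[0,0,0],0.35],[[-0.069,-0.6,0],[0,0,0],0.35],[[-0.081,-0.7,0],[0,0,0],0.35],[[-0.092,-0.8,0],[0,0,0],0.35],[[-0.104,-0.9,0],[0,0,0],0.35],[[-0.115,-1,0],[0,0,0],0.35],[[-0.115,-1,0],[0,0,0],0.35]]' | grep -E "pos|contact"
```

```text
position: [587.9, -84.5, 39.2]
contact_force: [-0.1, 0.9, 1.6]
position: [577.0, -185.1, 39.4]
contact_force: [-0.2, -2.0, -0.8]
```

```bash
python3 -m jog '[[[-0.006,-0.05,0],[0,0,0],0.35],[[-0.012,-0.1,0],[0,0,0],0.35],[[-0.016,-0.14,0],[0,0,0],0.35],[[-0.02,-0.17,0],[0,0,0],0.35],[[-0.02,-0.18,0],[0,0,0],0.35],[[-0.02,-0.19,0],[0,0,0],0.35]]' | grep -E "pos|contact"
```

```text
position: [575.0, -202.6, 39.5]
contact_force: [0.9, 1.4, -0.0]
```

```bash
python3 -m jog '[[[0,-0.01,0],[0,0,0],0.35],[[0,-0.02,0],[0,0,0],0.35],[[0,-0.02,0],[0,0,0],0.35]]' | grep -E "pos|contact"
python3 -m jog '[[[0,0.02,0],[0,0,0],0],[[0,0.05,0],[0,0,0],-1],[[0,0.05,0],[0,0,0],-1],[[0,0.05,0],[0,0,0],-1],[[0,0.05,0],[0,0,0],-1],[[0,0.05,0],[0,0,0],-1],[[0,0.05,0.3],[0,0,0],-1],[[0,0.05,0.6],[0,0,0],-1],[[0,0.05,1],[0,0,0],-1],[[0,0.05,1],[0,0,0],-1]]' | grep -vE "rot"
python3 -m jog '[[[-0.5,-0.3,0.3],[0,0,0],-1],[[-1,-0.6,0.5],[0,0,0],-1],[[-1,-0.6,0.5],[0,0,0],-1],[[-1,-0.6,0.5],[0,0,0],-1]]' | grep -E "clock|pos"
python3 - <<'E'
from h import *
d=snap('scene','s5.png');e=snap('top','t5.png')
a=cv2.resize(d['frame'][160:340,250:480,::-1],(480,376),interpolation=cv2.INTER_CUBIC)
cv2.imwrite('pics/c5.png',a)
R=d['R'];t=d['t'];v,u=np.indices((480,640));zz=d['range_z']
X=(np.stack([(u-d['cx'])/d['fx']*zz,(v-d['cy'])/d['fy']*zz,zz],-1)-t)@R
h=cv2.cvtColor(d['frame'],cv2.COLOR_RGB2HSV).astype(int)
m=((h[...,0]<6)|(h[...,0]>174))&(h[...,1]>150)&(abs(X[...,0]-575)<25)&(abs(X[...,1]+197)<35)&(X[...,2]>75)
print(X[m].mean(0))
E
```

```text
position: [574.6, -204.6, 39.2]
contact_force: [0.0, -0.5, 0.5]
clock: 21.65
position: [578.5, -200.5, 145.8]
contact_force: [0.8, -0.2, 0.4]
gripper_width: 85.6
grasp_force: 0.0
clock: 22.05
position: [472.8, -261.0, 191.1]
[ 572.73238535 -201.97048232   77.23749973]
```

View pics/c5.png

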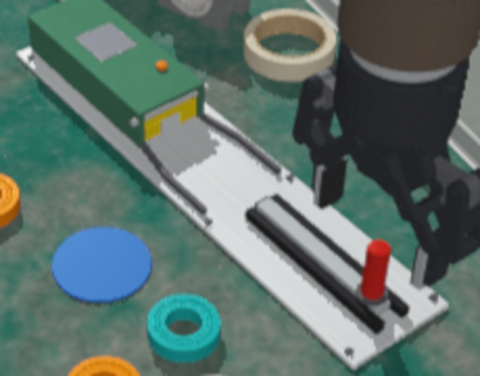

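The image shows the flap hanging shut at (170,118) and the bay empty. The handle is back at its start position, about (375,270), and the gripper is clear of it. I'm handing in.

```bash
python3 -c "
from bench import *
print(job_done())"
```

```text
the job is handed in; nothing more can be done
None
```

The job is handed in at about 22 s on the robot clock (limit 67 s), and no verdict was returned: the bearing was pushed home until the force rose to about 8 N, an estimated 3–4 mm into the stop's spring, and the last picture shows the flap shut, the pusher fully back and the gripper clear.

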